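Set out silicon crystals in order of diameter

ROBOT

A 6-joint arm with a two-finger parallel gripper is mounted at the origin on the work surface. World frame = base frame: x ahead of the robot, y to its left, z up, the work surface at z = 0. Lengths are in mm, angles in rad, forces in N, time in s.
With the tool pointing down it reaches from about 300 to 775 mm from the base axis. Payload 14.6 kg.
Tool frame: the origin (TCP) lies between the finger pads; the fingertips stand manip.finger_overhang ahead of it and the grasp point (between the pads) lies 2 mm behind it (manip.finger_overhang is the distance from the TCP to the fingertips, in mm); z points along the fingers, y is the direction in which the jaws open and shut (so a half turn about z gives the same grasp; the last joint's range is limited). The gripper opens to 94 mm and grips with 3 to 60 N. Pads are 16 mm wide; open, the fingers measure 119 mm over their backs; the gripper's body (75 mm by 177 mm) begins 78 mm behind the grasp point.
Start: joints at [1.213, 0.3, 1.521, -0, 1.321, -0.067], TCP at [157.693, 526.899, 222.446] pointing down, gripper open.
Joint ranges: [-3.03, 3.03], [-0.79, 2.21], [0.23, 2.52], [-1.04, 4.18], [0, 3.07], [-2.55, 2.55]. Speed limits (rad/s): [2.22, 2.22, 2.57, 3.14, 3.14, 3.14].

INTERFACE

Orientations are given as [roll, pitch, yaw] about the fixed x, y, z axes, in that order (R = Rz(yaw) Ry(pitch) Rx(roll)).
In Python, from cell import manip gives the robot as it stands.
- The arm moves only by the tool drive_tool, never from a script. Its argument "steps" is a list of rows, each an object with "delta_pos": the shift along the world's x, y, z in mm, a list of three; "yaw": the turn about the world's z in rad; "hand": the finger opening in mm, from 0 to 94. A call has 1 to 5 rows; each row shifts and turns the commanded pose from where the row before left it; what a row does not reach is not made up. A row lasts 1/12 s, in which the tool goes at most 41.7 mm and 7.16 degrees, less where a joint would pass 70% of its speed; a pose out of reach is approached as far as the arm can. A call is refused whole if a number of a shift passes 41.7 or a number of a turn 0.125, either way. A call with a gripper value outside its range is refused whole. The fingers move at their own pace and stop on an object; "squeeze" is the grip in N (left out, the last holds). Time passes only in rows, so rows that do not move let the fingers close. It gives the time, the measured TCP pose, the force and the opening at its end, in the units of the state.
- manip.read_state(): the state, without advancing time (a new reading comes with each control period).
- manip.camera(name): name is "scene" or "top" or "wrist"; returns a dict with "frame" (384x512x3 uint8, red, green, blue), "range_z" (384x512 float32, mm along the optical axis (not along the pixel's ray), 0 where there is no reading), "intrinsics" (3x3 intrinsics, pixels), "position" and "attitude" of the camera in the world. Camera axes: x right, y down, z forward; pixel columns grow to the right and rows downward; lengths in mm; the calibration is good to about 2 mm. A picture is of the moment at which its call begins.
- manip.sign_off(): hands the job in, once; it reports no verdict.
The state is a dict: "clock": time; "joints": joint angles; "qd": joint speeds; "effort": joint torques, N m; "eef_pos": TCP position; "eef_rot": TCP orientation; "wrist_force": force on the tool from outside, world axes, zero at the start; "moment": the same for the moment, N m; "finger_gap": finger opening in mm.
Only numpy, scipy, OpenCV 4.12 (cv2) and the standard library are available. Lean on these libraries where they do the work, as an engineer would, in place of code of your own. Each camera call takes 0.05 s, during which the arm holds its last target.

TASK

Set out the crystal display: stand the four grey silicon crystals upright on the four blue plinths, one in the middle of each, in order of diameter (not height), the thickest at the end next to the boat of upright wafers and the thinnest at the far end. Do not drop or topple any of them, and leave the wafer boat and the white foam block of components where they are.

Things in the scene. Friction and masses are not known exactly. Their poses are not given: they have to be found in the camera images.
- crystal_25_center (a point): Thinnest of four loose plain grey silicon crystals, standing upright: a straight round body 25 mm in diameter and 55 mm high, then a cone 10 mm high and a thin neck 6 mm thick and 7 mm high on top (72 mm in all); under 0.6 kg. The point is on its axis half-way up, 36 mm above its flat foot, on the straight body, which is where to grip it; z is its axis, up.
- crystal_38_center (a point): Second thinnest of four loose plain grey silicon crystals, standing upright: a straight round body 38 mm in diameter and 75 mm high, then a cone 14 mm high and a thin neck 6 mm thick and 8 mm high on top (97 mm in all); under 0.6 kg. The point is on its axis half-way up, 48.5 mm above its flat foot, on the straight body, which is where to grip it; z is its axis, up.
- crystal_50_center (a point): Second thickest of four loose plain grey silicon crystals, standing upright: a straight round body 50 mm in diameter and 38 mm high, then a cone 16 mm high and a thin neck 6 mm thick and 6 mm high on top (60 mm in all); under 0.6 kg. The point is on its axis half-way up, 30 mm above its flat foot, on the straight body, which is where to grip it; z is its axis, up.
- crystal_62_center (a point): Thickest of four loose plain grey silicon crystals, standing upright: a straight round body 62 mm in diameter and 52 mm high, then a cone 20 mm high and a thin neck 6 mm thick and 8 mm high on top (80 mm in all); under 0.6 kg. The point is on its axis half-way up, 40 mm above its flat foot, on the straight body, which is where to grip it; z is its axis, up.
- plinth_a: Blue square plinth, 72 x 72 x 14 mm, fixed, with a thin white line just inside its edge; first of four in a row on a thin grey board, counted from the robot's right (-y) to its left (+y), about 105 mm apart. Origin: centre of its underside; the top face is 14 mm above that (19 mm above the table). z up, y roughly along the row.
- plinth_b: Blue square plinth, 72 x 72 x 14 mm, fixed, with a thin white line just inside its edge; second of four in a row on a thin grey board, counted from the robot's right (-y) to its left (+y), about 105 mm apart. Origin: centre of its underside; the top face is 14 mm above that (19 mm above the table). z up, y roughly along the row.
- plinth_c: Blue square plinth, 72 x 72 x 14 mm, fixed, with a thin white line just inside its edge; third of four in a row on a thin grey board, counted from the robot's right (-y) to its left (+y), about 105 mm apart. Origin: centre of its underside; the top face is 14 mm above that (19 mm above the table). z up, y roughly along the row.
- plinth_d: Blue square plinth, 72 x 72 x 14 mm, fixed, with a thin white line just inside its edge; fourth of four in a row on a thin grey board, counted from the robot's right (-y) to its left (+y), about 105 mm apart. Origin: centre of its underside; the top face is 14 mm above that (19 mm above the table). z up, y roughly along the row.
- boat: Clear wafer boat (rack) holding a row of upright round wafers, white and dark; 104 mm long across the row, 80 mm wide along the row, 88 mm high, loose. It stands beyond one end of the plinth row, either end, its centre about 118 mm from the last plinth's centre; a glass dish of silicon lumps (76 mm across, 25 mm high) stands beyond the other end. Origin: centre of its underside, on the table; z up.
- foam_block: White foam block, 100 x 36 x 22 mm, with small metal-can transistors and black chips on top (36 mm high in all), loose, standing among the crystals; not to be moved. Origin: centre of its underside, on the table; x along its length, z up.
Not all that is in view belongs to the job. What is shaped like the part that bears crystal_62_center but yellow is not meant.

How it is judged (in metres and radians):
At the end, for the whole second after the job is handed in: Each crystal stands upright (within 0.1 rad), at rest and released, on its own plinth, its axis within 12 mm of the plinth's centre and its foot on the plinth's top (within 4 mm); counted from the plinth next to the wafer boat the diameters are 62, 50, 38, 25 mm (((horizontal distance between boat and plinth_d below 0.2 m and horizontal distance between crystal_25_center and plinth_a below 0.012 m and z of crystal_25_center in the frame of plinth_a between 0.046 and 0.054 m and horizontal distance between crystal_38_center and plinth_b below 0.012 m and z of crystal_38_center in the frame of plinth_b between 0.0585 and 0.0665 m and horizontal distance between crystal_50_center and plinth_c below 0.012 m and z of crystal_50_center in the frame of plinth_c between 0.04 and 0.048 m and horizontal distance between crystal_62_center and plinth_d below 0.012 m and z of crystal_62_center in the frame of plinth_d between 0.05 and 0.058 m) or (horizontal distance between boat and plinth_a below 0.2 m and horizontal distance between crystal_25_center and plinth_d below 0.012 m and z of crystal_25_center in the frame of plinth_d between 0.046 and 0.054 m and horizontal distance between crystal_38_center and plinth_c below 0.012 m and z of crystal_38_center in the frame of plinth_c between 0.0585 and 0.0665 m and horizontal distance between crystal_50_center and plinth_b below 0.012 m and z of crystal_50_center in the frame of plinth_b between 0.04 and 0.048 m and horizontal distance between crystal_62_center and plinth_a below 0.012 m and z of crystal_62_center in the frame of plinth_a between 0.05 and 0.058 m)) and angle between each of crystal_25_center, crystal_38_center, crystal_50_center, crystal_62_center's own z axis and vertical below 0.1 rad and linear speed of each of crystal_25, crystal_38, crystal_50, crystal_62 below 0.02 m/s); the robot touches nothing.
It fails at once if a crystal is dropped or thrown: it moves faster than 0.5 m/s with no finger on it (a fall of some 13 mm) ((contact force between the fingers and crystal_25 below 0.05 N and linear speed of crystal_25 above 0.5 m/s) or (contact force between the fingers and crystal_38 below 0.05 N and linear speed of crystal_38 above 0.5 m/s) or (contact force between the fingers and crystal_50 below 0.05 N and linear speed of crystal_50 above 0.5 m/s) or (contact force between the fingers and crystal_62 below 0.05 N and linear speed of crystal_62 above 0.5 m/s)).
It fails at once if a crystal is toppled (tilts by more than 45 degrees) (angle between any of crystal_25_center, crystal_38_center, crystal_50_center, crystal_62_center's own z axis and vertical above 0.785 rad).
It fails at once if the wafer boat or the foam block is shifted by more than 20 mm (distance of any of boat, foam_block from where it was at the start of the episode above 0.02 m).
It also fails if it takes over 106 s, if anything falls off the work surface, if the arm or the gripper's body presses on something with over 40 N, if the wrist force passes 120 N, or if a joint passes its speed limit or range.

## Working session

There is one attempt and no reset: what is moved stays moved. The work goes in short steps, Python scripts to look and compute and a tool call to move; the robot and the scene stay as the last step left them, time stands still between calls to the robot, and variables do not carry over. Pictures are saved under pics/ and viewed, and the job is handed in when it is done.

Besides the shell and the picture viewer there is one more tool, called as name(argument=value, ...), one argument or row to a line, values as JSON. drive_tool: Moves the arm, as the interface text tells. Its arguments: {"type":"object","properties":{"steps":{"type":"array"},"squeeze":{"type":"number"}},"required":["steps"]}

```bash
mkdir -p pics; ls; python3 - <<'E'
from cell import manip
import cv2,numpy as np
print(manip.read_state(), manip.finger_overhang)
for n in ['scene','top','wrist']:
    c=manip.camera(n); cv2.imwrite(f'pics/{n}0.png',c['frame'][:,:,::-1]); print(n,c['intrinsics'],c['position'],c['attitude'],(c['range_z']>0).mean())
    np.savez(f'{n}0.npz',**c)
E
```

```text
pics
{'clock': 0.0, 'joints': array([ 1.21340248e+00,  3.00480872e-01,  1.52159941e+00, -2.69837469e-05,
        1.32071377e+00, -6.65989585e-02]), 'qd': array([ 0.00014918, -0.00052808,  0.00067972, -0.00038125,  0.00130009,
       -0.00011148]), 'effort': array([-2.60653462e-03, -5.31811845e+01, -3.52734232e+01,  7.07268412e-02,
        2.45956139e-02, -6.98051076e-05]), 'eef_pos': array([157.61189335, 526.6671177 , 221.87321093]), 'eef_rot': array([-3.14039218e+00, -5.38741718e-05,  2.85080443e+00]), 'wrist_force': array([0.18888678, 0.72258869, 0.2953556 ]), 'moment': array([-0.00985655,  0.00108432,  0.03671743]), 'finger_gap': 94.1540867648194} 17.0
scene [[467.7357543    0.         247.25617524]
 [  0.         467.7357543  190.85546866]
 [  0.           0.           1.        ]] [1217.09662533 -123.42463736  711.09926698] [-2.30156518  0.00765103  1.37596876] 0.9958038330078125
top [[350.87898803   0.         253.58984896]
 [  0.         350.87898803 188.93624315]
 [  0.           0.           1.        ]] [331.89330993  29.97351863 825.01925972] [-2.92556173 -0.00577928 -1.75650795] 0.9959309895833334
wrist [[288.49405959   0.         256.4358993 ]
 [  0.         288.49405959 193.08737458]
 [  0.           0.           1.        ]] [ 94.53732713 546.78561763 384.52440644] [2.91314272e+00 1.76128287e-03 1.28020844e+00] 0.9783579508463541
```

View pics/scene0.png

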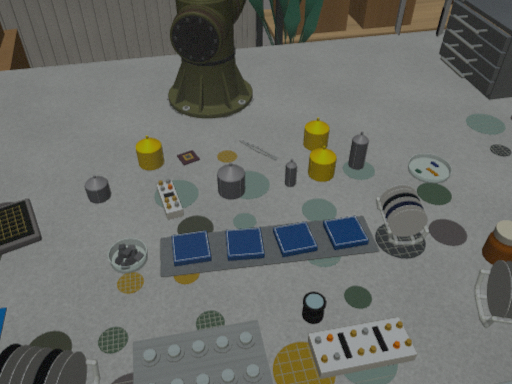

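View pics/top0.png

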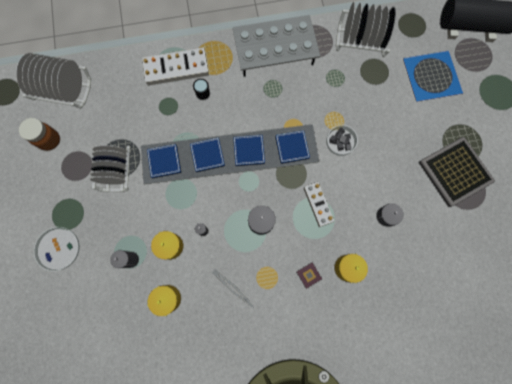

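View pics/wrist0.png

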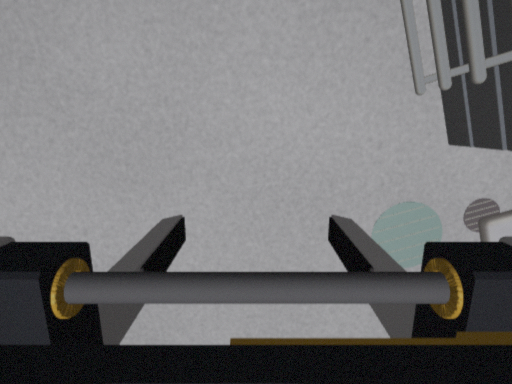

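The scene view shows grey crystals at (97,188) = 50, (231,180) = 62, (291,172) = 25 and (358,150) = 38. The yellow look-alikes are at (150,153), (317,135) and (322,163). The plinths lie at (192,248) to (345,233). The boat is at (405,215) on the +y side, next to plinth_d, and the dish is at (128,255).

```bash
cat > h.py <<'E'
import numpy as np,cv2
from scipy.spatial.transform import Rotation as Ro
def rays(c,uv):
    uv=np.atleast_2d(uv).astype(float);K=c['intrinsics']
    d=np.c_[(uv[:,0]-K[0,2])/K[0,0],(uv[:,1]-K[1,2])/K[1,1],np.ones(len(uv))]
    return d@Ro.from_euler('xyz',c['attitude']).as_matrix().T
def onplane(c,uv,z):
    d=rays(c,uv);p=c['position'];return p+d*((z-p[2])/d[:,2])[:,None]
def cloud(c):
    v,u=np.mgrid[:384,:512];d=rays(c,np.c_[u.ravel(),v.ravel()])
    return (c['position']+d*c['range_z'].reshape(-1,1)).reshape(384,512,3)
def two(c1,uv1,c2,uv2):
    d1=rays(c1,uv1)[0];d2=rays(c2,uv2)[0];p1,p2=c1['position'],c2['position']
    s=np.linalg.lstsq(np.c_[d1,-d2],p2-p1,rcond=None)[0]
    a,b=p1+s[0]*d1,p2+s[1]*d2;return (a+b)/2,np.linalg.norm(a-b)
def project(c,P):
    q=(np.atleast_2d(P)-c['position'])@Ro.from_euler('xyz',c['attitude']).as_matrix()
    K=c['intrinsics'];return np.c_[K[0,0]*q[:,0]/q[:,2]+K[0,2],K[1,1]*q[:,1]/q[:,2]+K[1,2]]
E
python3 - <<'E'
from h import *
np.set_printoptions(precision=1,suppress=True)
T=dict(np.load('top0.npz'));S=dict(np.load('scene0.npz'))
cen={}
for n,c in(('top',T),('scene',S)):
    hsv=cv2.cvtColor(c['frame'],cv2.COLOR_RGB2HSV);m=cv2.inRange(hsv,(105,120,60),(128,255,255))
    m=cv2.morphologyEx(m,cv2.MORPH_CLOSE,np.ones((3,3)))
    X=cloud(c)
    for k in cv2.findContours(m,cv2.RETR_EXTERNAL,2)[0]:
        if cv2.contourArea(k)<300: continue
        mm=np.zeros_like(m);cv2.drawContours(mm,[k],-1,1,-1);mm=cv2.erode(mm,np.ones((5,5)))
        P=X[(mm>0)&(c['range_z']>0)]
        h=onplane(c,k[:,0],19.)[:,:2].astype(np.float32)
        r=cv2.minAreaRect(h);u=k[:,0].mean(0)
        print(n,'px',u,'med',np.median(P,0),'rect',r)
    m0=X
    # floor check and tall blobs
    Z=X[...,2]; tall=((Z>28)&(Z<130)&(c['range_z']>0)).astype(np.uint8)
    nb,l,st,ce=cv2.connectedComponentsWithStats(tall)
    for i in range(1,nb):
        if st[i,4]<40:continue
        P=X[l==i]; top=P[P[:,2]>P[:,2].max()-4]
        print(n,'blob',ce[i],st[i,4],'mean',P.mean(0),'maxz',P[:,2].max(),'tip',top.mean(0),'ext',np.ptp(P[:,:2],axis=0),'hsvS',hsv[...,1][l==i].mean())
E
```

```text
top px [163.8 163.5] med [613.4 192.8  18.8] rect ((611.2718505859375, 192.36399841308594), (67.01234436035156, 60.669334411621094), 0.665449321269989)
top px [207.3 156. ] med [610.   87.4  18.9] rect ((607.7977905273438, 87.12162780761719), (66.98661804199219, 60.97758102416992), 2.517472982406616)
top px [251.9 152.3] med [602.6 -13.2  18.9] rect ((600.4595947265625, -13.89682388305664), (61.420265197753906, 66.71715545654297), 84.13838195800781)
top px [292.4 148.4] med [ 592.5 -118.6   19.1] rect ((590.1243896484375, -118.56587219238281), (60.856998443603516, 66.515869140625), 89.26847839355469)
top px [433.5  75.6] med [ 718.5 -517.7    4. ] rect ((712.3477783203125, -508.1819152832031), (120.46067810058594, 119.95767211914062), 89.97067260742188)
top blob [368.6  26.1] 2001 mean [ 844.1 -357.7   70.7] maxz 114.26164288162079 tip [ 849.3 -362.8  111.5] ext [136.4 138.5] hsvS 19.604197901049474
top blob [478.2  15.3] 2139 mean [ 827.2 -637.1   66.6] maxz 87.50882545906393 tip [ 843.7 -645.4   84.6] ext [114.1 161.6] hsvS 24.31042543244507
top blob [275.3  41.8] 3501 mean [ 857.7
[... 5068 characters left out ...]
32.828125
scene blob [344.9 345. ] 103 mean [861.9 100.   28.9] maxz 30.834403104696435 tip [861.9 100.   28.9] ext [43.9 10. ] hsvS 36.51456310679612
scene blob [ 43.2 365.3] 3219 mean [ 839.7 -346.5   90.1] maxz 114.6284175744371 tip [ 853.2 -354.5  111.9] ext [ 91.5 123.4] hsvS 19.047840944392668
scene blob [372.6 348.5] 42 mean [878.8 139.3  33.3] maxz 37.75591080005688 tip [878.1 140.3  35.8] ext [9.8 9.1] hsvS 141.04761904761904
scene blob [336.4 355.5] 44 mean [878.9  79.5  33.2] maxz 37.56922069680684 tip [878.2  80.   35.3] ext [9.8 9.8] hsvS 9.5
scene blob [324.1 358. ] 44 mean [879.1  59.5  33.3] maxz 37.7300670349166 tip [878.1  60.3  35.7] ext [10.2  9.9] hsvS 142.61363636363637
```

```bash
python3 - <<'E'
import cv2
s=cv2.imread('pics/scene0.png')[115:235,70:460]; cv2.imwrite('pics/scrop.png',cv2.resize(s,None,fx=2.05,fy=2.05,interpolation=2))
s=cv2.imread('pics/top0.png')[110:310,70:420]; cv2.imwrite('pics/tcrop.png',cv2.resize(s,None,fx=2.2,fy=2.2,interpolation=2))
E
```

```text
(no output)
```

View pics/scrop.png

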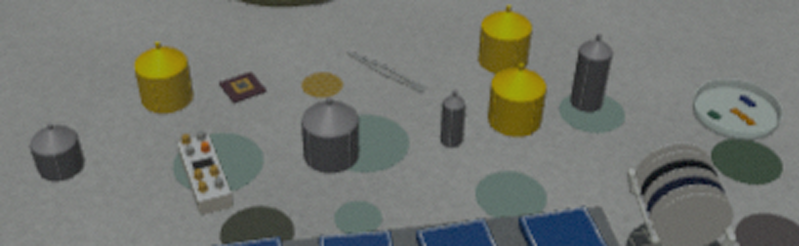

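View pics/tcrop.png

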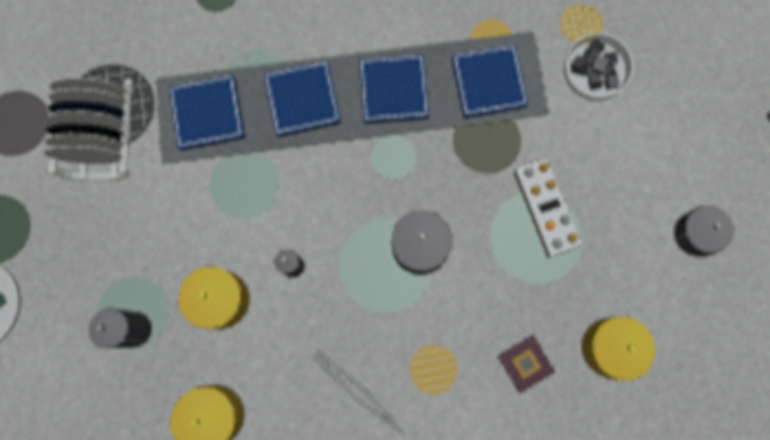

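```bash
python3 - <<'E'
from h import *
np.set_printoptions(precision=1,suppress=True)
for n in('top','scene'):
    c=dict(np.load(n+'0.npz'));X=cloud(c);Z=X[...,2]
    hsv=cv2.cvtColor(c['frame'],cv2.COLOR_RGB2HSV)
    m=((Z>16.5)&(Z<23)&(X[...,0]>500)&(X[...,0]<690)&(X[...,1]>-175)&(X[...,1]<240)).astype(np.uint8)
    nb,l,st,ce=cv2.connectedComponentsWithStats(m)
    for i in range(1,nb):
        if st[i,4]<300:continue
        P=X[l==i]; r=cv2.minAreaRect(P[:,:2].astype(np.float32)); print(n,ce[i],st[i,4],np.median(P,0),P.mean(0),'rect',np.array(r[0]),np.array(r[1]),r[2])
E
```

```text
top [292.2 145.7] 798 [ 592.6 -119.    19.2] [ 592.9 -118.9   19.2] rect [ 593.5 -119. ] [72.3 71.9] 89.20350646972656
top [248.5 149.2] 801 [603.5 -13.3  19. ] [603.6 -13.3  19.1] rect [604.2 -13.6] [72.3 71.9] 85.21178436279297
top [206.7 153.7] 810 [610.5  87.1  19. ] [610.8  87.4  19.1] rect [611.6  87.4] [72.5 71.6] 2.3732175827026367
top [163.2 160. ] 824 [613.8 192.1  18.9] [614.4 192.2  19. ] rect [615.  192.5] [72.3 71.9] 0.6274212002754211
scene [345.4 230.6] 941 [617.4 191.4  19.6] [616.6 191.7  19.5] rect [615.  192.4] [74.8 73.3] 0.7376881241798401
scene [294.7 237. ] 976 [613.3  86.6  19.6] [613.1  86.7  19.6] rect [611.2  87.3] [74.8 72.9] 1.3955990076065063
scene [244.4 242. ] 1002 [606.6 -14.2  19.6] [606.  -14.1  19.6] rect [604.  -13.6] [71.9 74.8] 84.25111389160156
scene [190.6 246.1] 1019 [ 596.1 -119.2   19.7] [ 595.7 -119.3   19.7] rect [ 594.6 -119.1] [71.8 74.6] 89.95206451416016
```

Positions from the two views agree to about 1 mm. The tip heights measure 72, 97, 60 and 80 mm, which matches the text.

| Object | x, y (mm) |
|---|---|
| 62 crystal | (428,-10) |
| 50 crystal | (388,-304) |
| 38 crystal | (399,300) |
| 25 crystal | (433,126) |
| plinth a | (594,-119) |
| plinth b | (604,-13.5) |
| plinth c | (611,87) |
| plinth d | (615,192) |

The crops confirm all four are grey and distinct from the yellow ones. The boat at (612,307) is next to plinth d, so I place 62→d, 50→c, 38→b and 25→a.

drive_tool(
  steps=[
    {"delta_pos":[18,-35,0],"yaw":0,"hand":94},
    {"delta_pos":[18,-35,0],"yaw":0,"hand":94},
    {"delta_pos":[18,-35,0],"yaw":0,"hand":94},
    {"delta_pos":[18,-35,0],"yaw":0,"hand":94},
    {"delta_pos":[18,-35,0],"yaw":0,"hand":94},
  ],
  squeeze=30,
)

```text
clock: 0.57
eef_pos: [247.9, 350.2, 222.2]
eef_rot: [-3.141, -0.0, 2.851]
wrist_force: [1.2, 0.5, 0.5]
finger_gap: 94.0
```

drive_tool(
  steps=[
    {"delta_pos":[18,-35,0],"yaw":0,"hand":94},
    {"delta_pos":[18,-35,0],"yaw":0,"hand":94},
    {"delta_pos":[18,-35,0],"yaw":0,"hand":94},
    {"delta_pos":[18,-35,0],"yaw":0,"hand":94},
    {"delta_pos":[18,-35,0],"yaw":0,"hand":94},
  ],
)

```text
clock: 0.98
eef_pos: [338.0, 175.1, 222.6]
eef_rot: [3.141, 0.0, 2.851]
wrist_force: [0.7, 0.1, 0.4]
finger_gap: 94.2
```

drive_tool(
  steps=[
    {"delta_pos":[18,-35,0],"yaw":0,"hand":94},
    {"delta_pos":[18,-35,0],"yaw":0,"hand":94},
    {"delta_pos":[18,-35,0],"yaw":0,"hand":94},
    {"delta_pos":[18,-35,0],"yaw":0,"hand":94},
    {"delta_pos":[18,-35,0],"yaw":0,"hand":94},
  ],
)

```text
clock: 1.4
eef_pos: [428.1, -0.2, 222.5]
eef_rot: [3.141, 0.0, 2.851]
wrist_force: [0.6, 0.5, -0.6]
finger_gap: 93.7
```

drive_tool(
  steps=[
    {"delta_pos":[0,-10,-36],"yaw":0,"hand":94},
    {"delta_pos":[0,0,-40],"yaw":0,"hand":94},
    {"delta_pos":[0,0,-20],"yaw":0,"hand":94},
    {"delta_pos":[0,0,0],"yaw":0,"hand":94},
  ],
)

```text
clock: 1.73
eef_pos: [425.5, -8.2, 122.7]
eef_rot: [-3.14, -0.007, 2.85]
wrist_force: [0.1, -0.6, -0.4]
finger_gap: 93.7
```

```bash
python3 - <<'E'
from cell import manip
import cv2,numpy as np
c=manip.camera('wrist'); cv2.imwrite('pics/w1.png',c['frame'][:,:,::-1])
from h import *
np.set_printoptions(precision=1,suppress=True)
s=manip.read_state();print(s['eef_pos'],project(c,[[428.4,-10.2,80]]))
E
```

```text
[426.8  -8.1 125.3] [[254.  221.8]]
```

View pics/w1.png

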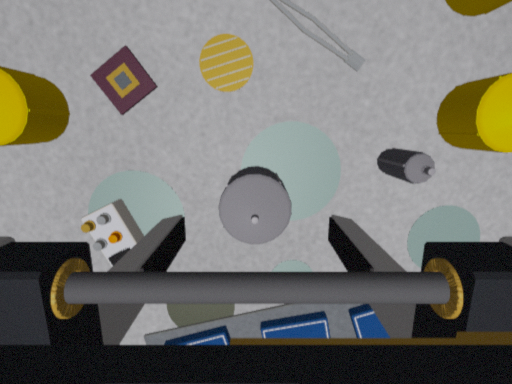

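The wrist view shows the grey 62 crystal centred between the jaws, with its tip at (255,219) against (254,222) predicted. I'll go down.

drive_tool(
  steps=[
    {"delta_pos":[0,0,-38],"yaw":0,"hand":94},
    {"delta_pos":[0,-1,-35],"yaw":0,"hand":94},
    {"delta_pos":[0,0,-15],"yaw":0,"hand":94},
    {"delta_pos":[0,0,0],"yaw":0,"hand":94},
    {"delta_pos":[0,0,0],"yaw":0,"hand":94},
  ],
)

```text
clock: 2.2
eef_pos: [428.6, -9.0, 39.9]
eef_rot: [3.141, 0.001, 2.851]
wrist_force: [-0.2, -0.2, 0.2]
finger_gap: 93.9
```

drive_tool(
  steps=[
    {"delta_pos":[0,0,0],"yaw":0,"hand":70},
    {"delta_pos":[0,0,0],"yaw":0,"hand":50},
    {"delta_pos":[0,0,0],"yaw":0,"hand":50},
    {"delta_pos":[0,0,0],"yaw":0,"hand":50},
    {"delta_pos":[0,0,0],"yaw":0,"hand":50},
  ],
)

```text
clock: 2.62
eef_pos: [428.0, -9.2, 39.0]
eef_rot: [3.142, 0.001, 2.851]
wrist_force: [-1.1, -5.0, 3.2]
finger_gap: 64.3
```

drive_tool(
  steps=[
    {"delta_pos":[0,0,0],"yaw":0,"hand":50},
    {"delta_pos":[0,0,0],"yaw":0,"hand":50},
    {"delta_pos":[0,0,0],"yaw":0,"hand":50},
    {"delta_pos":[0,0,0],"yaw":0,"hand":50},
  ],
)

```text
clock: 2.95
eef_pos: [428.0, -9.2, 38.9]
eef_rot: [-3.141, 0.001, 2.851]
wrist_force: [-2.6, -2.0, 7.4]
finger_gap: 61.5
```

drive_tool(
  steps=[
    {"delta_pos":[0,0,4],"yaw":0,"hand":50},
    {"delta_pos":[0,0,10],"yaw":0,"hand":50},
    {"delta_pos":[0,0,20],"yaw":0,"hand":50},
    {"delta_pos":[0,0,16],"yaw":0,"hand":50},
    {"delta_pos":[0,0,10],"yaw":0,"hand":50},
  ],
)

```text
clock: 3.37
eef_pos: [428.0, -9.1, 100.4]
eef_rot: [3.141, 0.001, 2.851]
wrist_force: [0.1, -1.4, -4.5]
finger_gap: 61.5
```

drive_tool(
  steps=[
    {"delta_pos":[10,10,0],"yaw":0,"hand":50},
    {"delta_pos":[18,20,0],"yaw":0,"hand":50},
    {"delta_pos":[25,27,0],"yaw":0,"hand":50},
    {"delta_pos":[25,27,0],"yaw":0,"hand":50},
    {"delta_pos":[25,27,0],"yaw":0,"hand":50},
  ],
)

```text
clock: 3.78
eef_pos: [531.4, 103.3, 98.6]
eef_rot: [-3.141, -0.0, 2.85]
wrist_force: [0.1, -0.9, -4.4]
finger_gap: 61.6
```

drive_tool(
  steps=[
    {"delta_pos":[25,27,0],"yaw":0,"hand":50},
    {"delta_pos":[25,27,0],"yaw":0,"hand":50},
    {"delta_pos":[18,20,0],"yaw":0,"hand":50},
    {"delta_pos":[10,10,0],"yaw":0,"hand":50},
    {"delta_pos":[6,6,0],"yaw":0,"hand":50},
  ],
)

```text
clock: 4.2
eef_pos: [615.1, 193.5, 97.8]
eef_rot: [-3.141, -0.001, 2.852]
wrist_force: [-0.8, -1.1, -4.6]
finger_gap: 61.7
```

drive_tool(
  steps=[
    {"delta_pos":[0,0,-12],"yaw":0,"hand":50},
    {"delta_pos":[0,0,-12],"yaw":0,"hand":50},
    {"delta_pos":[0,0,-8],"yaw":0,"hand":50},
    {"delta_pos":[0,0,0],"yaw":0,"hand":50},
    {"delta_pos":[0,0,0],"yaw":0,"hand":50},
  ],
)

```text
clock: 4.62
eef_pos: [614.1, 191.3, 65.7]
eef_rot: [-3.141, -0.001, 2.85]
wrist_force: [-0.1, 0.4, -3.8]
finger_gap: 61.6
```

```bash
cat > look.py <<'E'
from cell import manip
from h import *
import sys
np.set_printoptions(precision=1,suppress=True)
def look(tag,names=('top','scene'),zmin=30,zmax=130,box=(280,660,-340,340)):
  for n in names:
    c=manip.camera(n);cv2.imwrite(f'pics/{n}_{tag}.png',c['frame'][:,:,::-1]);X=cloud(c);Z=X[...,2]
    hsv=cv2.cvtColor(c['frame'],cv2.COLOR_RGB2HSV)
    m=((Z>zmin)&(Z<zmax)&(X[...,0]>box[0])&(X[...,0]<box[1])&(X[...,1]>box[2])&(X[...,1]<box[3])&(c['range_z']>0)).astype(np.uint8)
    nb,l,st,ce=cv2.connectedComponentsWithStats(m)
    for i in range(1,nb):
        if st[i,4]<40 or hsv[...,1][l==i].mean()>90:continue
        P=X[l==i];t=P[P[:,2]>P[:,2].max()-4];print(n,ce[i],st[i,4],'tip',t.mean(0),'maxz',P[:,2].max())
  s=manip.read_state();print(s['clock'],s['eef_pos'],s['wrist_force'],s['finger_gap'])
if __name__=='__main__': look(sys.argv[1])
E
python3 look.py p62
```

```text
top [391.4 213.6] 398 tip [ 387.2 -304.1   61. ] maxz 63.38269575514698
scene [291.1 168.4] 166 tip [431.9 126.7  73.1] maxz 75.39676136416404
scene [ 96.2 184.1] 338 tip [ 387.1 -304.2   60. ] maxz 61.90865472695077
scene [376.1 212.4] 3220 tip [624.2 196.4 128.2] maxz 129.94581805610517
4.7167 [614.8 191.6  67. ] [ 0.7  0.6 -4.7] 61.971039865568336
```

View pics/scene_p62.png

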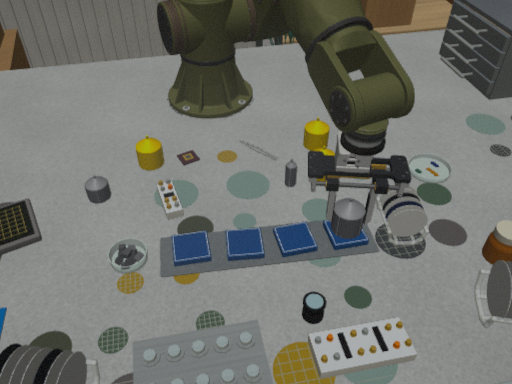

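The 62 crystal is held upright over plinth d at (347,215), clear of the boat. At grasp the TCP was at 38.9 mm with the foot on the table, so contact on the plinth should come at about 58.

drive_tool(
  steps=[
    {"delta_pos":[0,1,-4],"yaw":0,"hand":50},
    {"delta_pos":[0,0,-2],"yaw":0,"hand":50},
    {"delta_pos":[0,0,-1.5],"yaw":0,"hand":50},
    {"delta_pos":[0,0,0],"yaw":0,"hand":50},
    {"delta_pos":[0,0,0],"yaw":0,"hand":50},
  ],
)

```text
clock: 5.13
eef_pos: [614.7, 192.9, 58.9]
eef_rot: [-3.142, -0.0, 2.851]
wrist_force: [0.5, -0.1, -4.4]
finger_gap: 61.4
```

drive_tool(
  steps=[
    {"delta_pos":[0,0,-0.7],"yaw":0,"hand":50},
    {"delta_pos":[0,0,-0.3],"yaw":0,"hand":50},
    {"delta_pos":[0,0,0],"yaw":0,"hand":50},
  ],
)

```text
clock: 5.38
eef_pos: [614.7, 192.9, 58.1]
eef_rot: [3.141, 0.0, 2.851]
wrist_force: [-0.3, -0.3, -3.8]
finger_gap: 61.7
```

drive_tool(
  steps=[
    {"delta_pos":[0,0,-0.5],"yaw":0,"hand":50},
    {"delta_pos":[0,0,-0.4],"yaw":0,"hand":50},
    {"delta_pos":[0,0,0],"yaw":0,"hand":50},
  ],
)

```text
clock: 5.63
eef_pos: [614.8, 192.9, 58.0]
eef_rot: [3.141, 0.0, 2.851]
wrist_force: [-5.2, -1.8, 5.1]
finger_gap: 61.3
```

Contact: the force has reversed from -4 to +5. Releasing.

drive_tool(
  steps=[
    {"delta_pos":[0,0,0],"yaw":0,"hand":64},
    {"delta_pos":[0,0,0],"yaw":0,"hand":70},
    {"delta_pos":[0,0,0],"yaw":0,"hand":78},
    {"delta_pos":[0,0,0],"yaw":0,"hand":78},
    {"delta_pos":[0,0,0],"yaw":0,"hand":78},
  ],
)

```text
clock: 6.05
eef_pos: [614.8, 192.9, 57.1]
eef_rot: [3.141, 0.0, 2.851]
wrist_force: [-1.1, 0.5, -0.5]
finger_gap: 78.3
```

drive_tool(
  steps=[
    {"delta_pos":[0,0,10],"yaw":0,"hand":80},
    {"delta_pos":[0,0,25],"yaw":0,"hand":80},
    {"delta_pos":[0,0,40],"yaw":0,"hand":80},
    {"delta_pos":[0,0,20],"yaw":0,"hand":80},
  ],
)

```text
clock: 6.38
eef_pos: [615.6, 193.1, 156.9]
eef_rot: [3.139, 0.004, 2.851]
wrist_force: [0.3, -0.4, 1.0]
finger_gap: 79.9
```

```bash
python3 look.py r62
```

```text
top [391.4 213.6] 394 tip [ 387.3 -303.6   61.2] maxz 62.76338520266029
scene [359.9 137.1] 74 tip [401.2 298.5  88.9] maxz 91.05338602621202
scene [358.4 151.3] 228 tip [415.2 298.2  71.2] maxz 73.60688428997332
scene [291.  168.5] 167 tip [432.1 126.3  72.9] maxz 74.01615480579483
scene [ 96.2 184.1] 339 tip [ 387.2 -304.2   60.1] maxz 60.899671784096086
scene [401.4 209.3] 1776 tip [614.8 308.3  87.4] maxz 90.00205080096464
scene [348.1 218.9] 1020 tip [615.4 192.7  97.9] maxz 99.85067740217198
6.4833 [616.3 193.3 157.4] [-0.5 -0.2  0.1] 79.99464672596697
```

View pics/scene_r62.png

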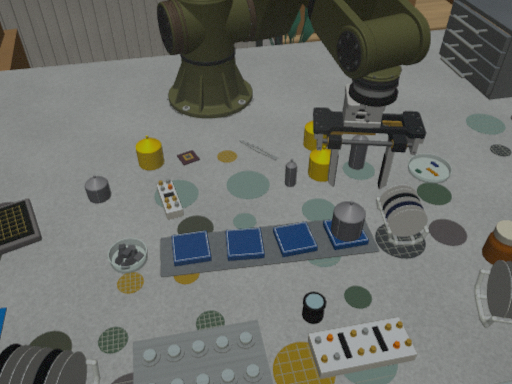

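62 stands in the middle of d at (615.4,192.7), tip at 99 mm. Next is the 50 crystal.

drive_tool(
  steps=[
    {"delta_pos":[-15,-33,0],"yaw":0,"hand":85},
    {"delta_pos":[-15,-33,0],"yaw":0,"hand":85},
    {"delta_pos":[-15,-33,0],"yaw":0,"hand":85},
    {"delta_pos":[-15,-33,0],"yaw":0,"hand":85},
    {"delta_pos":[-15,-33,0],"yaw":0,"hand":85},
  ],
)

```text
clock: 6.9
eef_pos: [538.4, 26.6, 151.6]
eef_rot: [-3.141, -0.001, 2.851]
wrist_force: [0.9, -0.2, -0.4]
finger_gap: 85.3
```

drive_tool(
  steps=[
    {"delta_pos":[-15,-33,0],"yaw":0,"hand":85},
    {"delta_pos":[-15,-33,0],"yaw":0,"hand":85},
    {"delta_pos":[-15,-33,0],"yaw":0,"hand":85},
    {"delta_pos":[-15,-33,0],"yaw":0,"hand":85},
    {"delta_pos":[-15,-33,0],"yaw":0,"hand":85},
  ],
)

```text
clock: 7.32
eef_pos: [463.4, -138.4, 151.7]
eef_rot: [3.142, -0.001, 2.851]
wrist_force: [0.2, 0.6, 0.6]
finger_gap: 85.2
```

drive_tool(
  steps=[
    {"delta_pos":[-15,-33,0],"yaw":0,"hand":85},
    {"delta_pos":[-15,-33,0],"yaw":0,"hand":85},
    {"delta_pos":[-15,-33,0],"yaw":0,"hand":85},
    {"delta_pos":[-15,-33,0],"yaw":0,"hand":85},
    {"delta_pos":[-3,-2,0],"yaw":0,"hand":85},
  ],
)

```text
clock: 7.73
eef_pos: [399.6, -274.9, 151.7]
eef_rot: [-3.141, -0.0, 2.847]
wrist_force: [-0.2, 0.7, -0.4]
finger_gap: 85.0
```

drive_tool(
  steps=[
    {"delta_pos":[-12,-31,0],"yaw":0,"hand":85},
    {"delta_pos":[0,0,-25],"yaw":0,"hand":85},
    {"delta_pos":[0,0,-10],"yaw":0,"hand":85},
    {"delta_pos":[0,0,0],"yaw":0,"hand":85},
    {"delta_pos":[0,0,0],"yaw":0,"hand":85},
  ],
)

```text
clock: 8.15
eef_pos: [389.8, -301.2, 116.8]
eef_rot: [3.141, -0.002, 2.852]
wrist_force: [0.0, 0.7, 0.9]
finger_gap: 84.9
```

```bash
python3 - <<'E'
from cell import manip
import cv2
from h import *
c=manip.camera('wrist'); cv2.imwrite('pics/w2.png',c['frame'][:,:,::-1])
s=manip.read_state();print(s['eef_pos'],project(c,[[387.5,-304.2,60]]))
E
```

```text
[ 390.13201172 -301.46285582  117.46841035] [[250.88543728 210.26597332]]
```

View pics/w2.png

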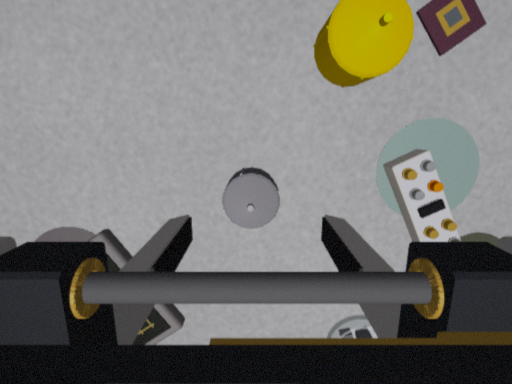

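The wrist view shows the grey 50 crystal with its tip at (250,208), as predicted. Foam and other things are well away. Going down.

drive_tool(
  steps=[
    {"delta_pos":[-2,-3,-35],"yaw":0,"hand":85},
    {"delta_pos":[0,0,-35],"yaw":0,"hand":85},
    {"delta_pos":[0,0,-18],"yaw":0,"hand":85},
    {"delta_pos":[0,0,0],"yaw":0,"hand":75},
    {"delta_pos":[0,0,0],"yaw":0,"hand":60},
  ],
)

```text
clock: 8.62
eef_pos: [388.2, -304.9, 29.7]
eef_rot: [3.141, -0.0, 2.852]
wrist_force: [-0.6, -0.7, 0.8]
finger_gap: 75.0
```

drive_tool(
  steps=[
    {"delta_pos":[0,0,0],"yaw":0,"hand":40},
    {"delta_pos":[0,0,0],"yaw":0,"hand":40},
    {"delta_pos":[0,0,0],"yaw":0,"hand":40},
    {"delta_pos":[0,0,0],"yaw":0,"hand":40},
    {"delta_pos":[0,0,0],"yaw":0,"hand":40},
  ],
)

```text
clock: 9.03
eef_pos: [388.2, -305.5, 30.1]
eef_rot: [-3.141, 0.002, 2.851]
wrist_force: [-0.6, 1.7, 8.1]
finger_gap: 49.7
```

drive_tool(
  steps=[
    {"delta_pos":[0,0,0],"yaw":0,"hand":40},
    {"delta_pos":[0,0,0],"yaw":0,"hand":40},
    {"delta_pos":[0,0,0],"yaw":0,"hand":40},
  ],
)

```text
clock: 9.28
eef_pos: [388.2, -305.4, 30.2]
eef_rot: [-3.141, 0.002, 2.851]
wrist_force: [-1.0, 1.5, 8.3]
finger_gap: 49.8
```

drive_tool(
  steps=[
    {"delta_pos":[0,0,4],"yaw":0,"hand":40},
    {"delta_pos":[0,0,12],"yaw":0,"hand":40},
    {"delta_pos":[0,0,25],"yaw":0,"hand":40},
    {"delta_pos":[4,8,25],"yaw":0,"hand":40},
    {"delta_pos":[10,17,10],"yaw":0,"hand":40},
  ],
)

```text
clock: 9.7
eef_pos: [401.9, -281.4, 108.2]
eef_rot: [-3.14, 0.003, 2.849]
wrist_force: [0.8, -0.6, -1.8]
finger_gap: 49.3
```

drive_tool(
  steps=[
    {"delta_pos":[16,28,0],"yaw":0,"hand":40},
    {"delta_pos":[19,33,0],"yaw":0,"hand":40},
    {"delta_pos":[19,33,0],"yaw":0,"hand":40},
    {"delta_pos":[19,33,0],"yaw":0,"hand":40},
    {"delta_pos":[19,33,0],"yaw":0,"hand":40},
  ],
)

```text
clock: 10.12
eef_pos: [494.2, -118.4, 105.4]
eef_rot: [-3.142, 0.0, 2.851]
wrist_force: [1.3, -1.8, -2.5]
finger_gap: 49.5
```

drive_tool(
  steps=[
    {"delta_pos":[19,33,0],"yaw":0,"hand":40},
    {"delta_pos":[19,33,0],"yaw":0,"hand":40},
    {"delta_pos":[19,33,0],"yaw":0,"hand":40},
    {"delta_pos":[19,33,0],"yaw":0,"hand":40},
    {"delta_pos":[16,28,0],"yaw":0,"hand":40},
  ],
)

```text
clock: 10.53
eef_pos: [586.4, 42.3, 105.3]
eef_rot: [3.142, -0.0, 2.852]
wrist_force: [-0.0, -0.8, -1.9]
finger_gap: 49.4
```

drive_tool(
  steps=[
    {"delta_pos":[12,22,0],"yaw":0,"hand":40},
    {"delta_pos":[6,12,0],"yaw":0,"hand":40},
    {"delta_pos":[0,0,-5],"yaw":0,"hand":40},
    {"delta_pos":[0,0,-10],"yaw":0,"hand":40},
    {"delta_pos":[0,0,0],"yaw":0,"hand":40},
  ],
)

```text
clock: 10.95
eef_pos: [602.2, 72.7, 87.7]
eef_rot: [-3.14, -0.003, 2.85]
wrist_force: [-0.4, 0.3, -2.6]
finger_gap: 49.5
```

drive_tool(
  steps=[
    {"delta_pos":[8,13,0],"yaw":0,"hand":40},
    {"delta_pos":[0,0,-12],"yaw":0,"hand":40},
    {"delta_pos":[0,0,-10],"yaw":0,"hand":40},
    {"delta_pos":[0,0,0],"yaw":0,"hand":40},
    {"delta_pos":[0,0,0],"yaw":0,"hand":40},
  ],
)

```text
clock: 11.37
eef_pos: [610.8, 86.0, 66.8]
eef_rot: [-3.141, -0.002, 2.85]
wrist_force: [-0.5, -0.5, -2.7]
finger_gap: 49.4
```

drive_tool(
  steps=[
    {"delta_pos":[0,1,-8],"yaw":0,"hand":40},
    {"delta_pos":[0,0,-5],"yaw":0,"hand":40},
    {"delta_pos":[0,0,-2],"yaw":0,"hand":40},
    {"delta_pos":[0,0,0],"yaw":0,"hand":40},
    {"delta_pos":[0,0,0],"yaw":0,"hand":40},
  ],
)

```text
clock: 11.78
eef_pos: [611.7, 87.9, 53.0]
eef_rot: [-3.142, -0.0, 2.851]
wrist_force: [0.0, 1.0, -2.5]
finger_gap: 49.6
```

drive_tool(
  steps=[
    {"delta_pos":[0,0,-2],"yaw":0,"hand":40},
    {"delta_pos":[0,0,-1],"yaw":0,"hand":40},
    {"delta_pos":[0,0,-0.5],"yaw":0,"hand":40},
    {"delta_pos":[0,0,0],"yaw":0,"hand":40},
  ],
)

```text
clock: 12.12
eef_pos: [611.7, 87.9, 49.5]
eef_rot: [-3.142, -0.0, 2.851]
wrist_force: [0.3, 0.3, -1.9]
finger_gap: 49.2
```

drive_tool(
  steps=[
    {"delta_pos":[0,0,-0.5],"yaw":0,"hand":40},
    {"delta_pos":[0,0,0],"yaw":0,"hand":40},
    {"delta_pos":[0,0,0],"yaw":0,"hand":40},
  ],
)

```text
clock: 12.37
eef_pos: [611.7, 87.9, 49.2]
eef_rot: [3.142, 0.0, 2.851]
wrist_force: [-0.4, 0.5, -0.1]
finger_gap: 49.7
```

Contact is starting: the weight has come off at the expected 49.2. A touch further, then release.

drive_tool(
  steps=[
    {"delta_pos":[0,0,-0.4],"yaw":0,"hand":40},
    {"delta_pos":[0,0,0],"yaw":0,"hand":40},
    {"delta_pos":[0,0,0],"yaw":0,"hand":52},
    {"delta_pos":[0,0,0],"yaw":0,"hand":58},
    {"delta_pos":[0,0,0],"yaw":0,"hand":66},
  ],
)

```text
clock: 12.78
eef_pos: [611.8, 87.9, 48.7]
eef_rot: [3.141, 0.0, 2.851]
wrist_force: [-0.0, -0.3, -0.4]
finger_gap: 61.5
```

drive_tool(
  steps=[
    {"delta_pos":[0,0,0],"yaw":0,"hand":68},
    {"delta_pos":[0,0,0],"yaw":0,"hand":68},
    {"delta_pos":[0,0,15],"yaw":0,"hand":68},
    {"delta_pos":[0,0,38],"yaw":0,"hand":68},
    {"delta_pos":[0,0,38],"yaw":0,"hand":68},
  ],
)

```text
clock: 13.2
eef_pos: [610.9, 87.8, 139.5]
eef_rot: [-3.14, -0.003, 2.851]
wrist_force: [-0.3, 0.0, 0.0]
finger_gap: 67.9
```

```bash
python3 look.py r50
```

```text
top [109.5 162.7] 1207 tip [608.5 309.3  87.8] maxz 90.79129086798764
top [113.  258.8] 72 tip [398.8 300.8  96.7] maxz 97.46521537581725
scene [362.9 146.7] 190 tip [398.6 299.6  98.1] maxz 99.31038803180672
scene [291.  168.5] 168 tip [433.2 126.2  71.6] maxz 73.34016483207108
scene [401.3 209.3] 1791 tip [615.8 308.6  87.4] maxz 89.9769419096981
scene [348.1 218.9] 1021 tip [615.9 192.4  99.1] maxz 100.75296688307174
scene [296.1 227.2] 608 tip [611.   88.2  80. ] maxz 81.97822838506772
13.3 [614.1  88.2 146.1] [-0.2  0.5 -0.2] 67.81864865058753
```

View pics/scene_r50.png

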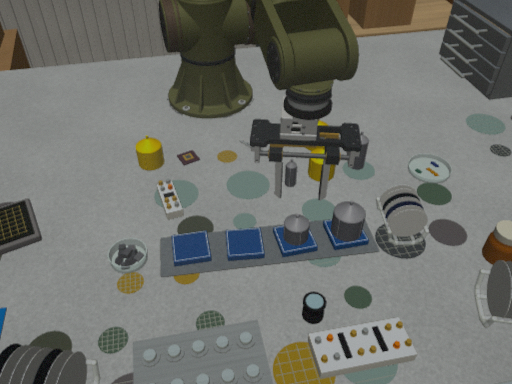

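50 stands on c at (611,88). Next is the 38 crystal at (399,300).

drive_tool(
  steps=[
    {"delta_pos":[-21,21,3],"yaw":0,"hand":62},
    {"delta_pos":[-25,25,3],"yaw":0,"hand":62},
    {"delta_pos":[-25,25,0],"yaw":0,"hand":62},
    {"delta_pos":[-25,25,0],"yaw":0,"hand":62},
    {"delta_pos":[-25,25,0],"yaw":0,"hand":62},
  ],
)

```text
clock: 13.72
eef_pos: [489.3, 209.7, 145.4]
eef_rot: [3.142, 0.0, 2.85]
wrist_force: [-1.1, 0.9, 0.1]
finger_gap: 62.5
```

drive_tool(
  steps=[
    {"delta_pos":[-25,25,0],"yaw":0,"hand":62},
    {"delta_pos":[-25,25,0],"yaw":0,"hand":62},
    {"delta_pos":[-25,25,0],"yaw":0,"hand":62},
    {"delta_pos":[-10,10,0],"yaw":0,"hand":62},
    {"delta_pos":[-5,5,0],"yaw":0,"hand":62},
  ],
)

```text
clock: 14.13
eef_pos: [399.2, 300.3, 145.6]
eef_rot: [3.141, -0.0, 2.853]
wrist_force: [-0.3, -1.0, -0.0]
finger_gap: 62.2
```

drive_tool(
  steps=[
    {"delta_pos":[0,0,0],"yaw":0,"hand":62},
    {"delta_pos":[0,0,0],"yaw":0,"hand":62},
  ],
)

```text
clock: 14.3
eef_pos: [401.2, 298.6, 145.6]
eef_rot: [-3.142, 0.0, 2.851]
wrist_force: [0.4, -0.1, 0.2]
finger_gap: 62.2
```

```bash
python3 - <<'E'
from cell import manip
import cv2
from h import *
c=manip.camera('wrist'); cv2.imwrite('pics/w3.png',c['frame'][:,:,::-1])
s=manip.read_state();print(s['eef_pos'],project(c,[[398.8,300.1,97]]))
E
```

```text
[401.40213688 298.2660207  145.52088595] [[256.37021853 211.46086221]]
```

View pics/w3.png

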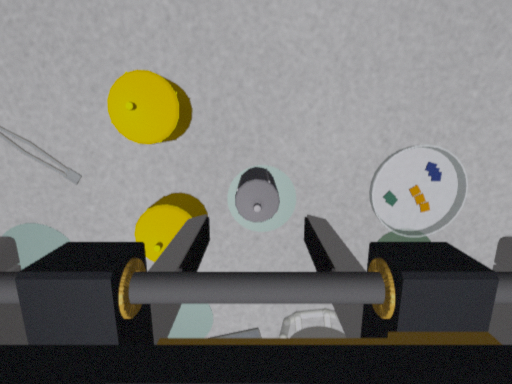

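38 tip is at (257,208), close to the prediction, and the yellow decoy is outside the left finger. Going down.

drive_tool(
  steps=[
    {"delta_pos":[-2.5,2,-35],"yaw":0,"hand":62},
    {"delta_pos":[0,0,-38],"yaw":0,"hand":62},
    {"delta_pos":[0,0,-26],"yaw":0,"hand":62},
    {"delta_pos":[0,0,0],"yaw":0,"hand":60},
    {"delta_pos":[0,0,0],"yaw":0,"hand":50},
  ],
)

```text
clock: 14.77
eef_pos: [398.6, 300.1, 46.4]
eef_rot: [-3.14, -0.001, 2.849]
wrist_force: [0.3, 0.1, 1.1]
finger_gap: 56.5
```

drive_tool(
  steps=[
    {"delta_pos":[0,0,0],"yaw":0,"hand":28},
    {"delta_pos":[0,0,0],"yaw":0,"hand":28},
    {"delta_pos":[0,0,0],"yaw":0,"hand":28},
    {"delta_pos":[0,0,0],"yaw":0,"hand":28},
    {"delta_pos":[0,0,0],"yaw":0,"hand":28},
  ],
)

```text
clock: 15.18
eef_pos: [399.1, 301.2, 48.3]
eef_rot: [3.14, 0.002, 2.851]
wrist_force: [0.7, -3.3, 7.4]
finger_gap: 37.3
```

drive_tool(
  steps=[
    {"delta_pos":[0,0,0],"yaw":0,"hand":28},
    {"delta_pos":[0,0,0],"yaw":0,"hand":28},
    {"delta_pos":[0,0,0],"yaw":0,"hand":28},
  ],
)

```text
clock: 15.43
eef_pos: [399.1, 301.2, 48.3]
eef_rot: [3.14, 0.002, 2.851]
wrist_force: [-0.2, -3.2, 8.4]
finger_gap: 37.5
```

drive_tool(
  steps=[
    {"delta_pos":[0,0,4],"yaw":0,"hand":28},
    {"delta_pos":[0,0,14],"yaw":0,"hand":28},
    {"delta_pos":[0,0,28],"yaw":0,"hand":28},
    {"delta_pos":[0,0,28],"yaw":0,"hand":28},
    {"delta_pos":[8,-12,16],"yaw":0,"hand":28},
  ],
)

```text
clock: 15.85
eef_pos: [406.1, 290.3, 140.0]
eef_rot: [3.139, 0.002, 2.852]
wrist_force: [1.5, -0.2, -1.8]
finger_gap: 37.7
```

drive_tool(
  steps=[
    {"delta_pos":[14,-21,4],"yaw":0,"hand":28},
    {"delta_pos":[18,-28,0],"yaw":0,"hand":28},
    {"delta_pos":[20,-31,0],"yaw":0,"hand":28},
    {"delta_pos":[20,-31,0],"yaw":0,"hand":28},
    {"delta_pos":[20,-31,0],"yaw":0,"hand":28},
  ],
)

```text
clock: 16.27
eef_pos: [498.8, 145.4, 141.5]
eef_rot: [3.141, 0.001, 2.851]
wrist_force: [0.4, 0.9, -1.5]
finger_gap: 37.7
```

drive_tool(
  steps=[
    {"delta_pos":[20,-31,0],"yaw":0,"hand":28},
    {"delta_pos":[20,-31,0],"yaw":0,"hand":28},
    {"delta_pos":[20,-31,0],"yaw":0,"hand":28},
    {"delta_pos":[20,-31,0],"yaw":0,"hand":28},
    {"delta_pos":[14,-21,0],"yaw":0,"hand":28},
  ],
)

```text
clock: 16.68
eef_pos: [593.3, -0.9, 141.3]
eef_rot: [-3.142, 0.001, 2.85]
wrist_force: [-0.6, 0.1, -0.6]
finger_gap: 37.6
```

drive_tool(
  steps=[
    {"delta_pos":[8,-11,0],"yaw":0,"hand":28},
    {"delta_pos":[0,0,0],"yaw":0,"hand":28},
    {"delta_pos":[0,0,-12],"yaw":0,"hand":28},
    {"delta_pos":[0,0,-10],"yaw":0,"hand":28},
    {"delta_pos":[0,0,0],"yaw":0,"hand":28},
  ],
)

```text
clock: 17.1
eef_pos: [598.5, -8.0, 115.9]
eef_rot: [-3.141, -0.004, 2.852]
wrist_force: [-0.4, 1.7, -1.4]
finger_gap: 37.7
```

drive_tool(
  steps=[
    {"delta_pos":[4,-5,-15],"yaw":0,"hand":28},
    {"delta_pos":[0,0,-15],"yaw":0,"hand":28},
    {"delta_pos":[0,0,-10],"yaw":0,"hand":28},
    {"delta_pos":[0,0,0],"yaw":0,"hand":28},
    {"delta_pos":[0,0,0],"yaw":0,"hand":28},
  ],
)

```text
clock: 17.52
eef_pos: [603.9, -13.6, 78.5]
eef_rot: [-3.141, -0.001, 2.851]
wrist_force: [0.3, 0.2, -2.1]
finger_gap: 37.5
```

drive_tool(
  steps=[
    {"delta_pos":[0,0,-5],"yaw":0,"hand":28},
    {"delta_pos":[0,0,-3],"yaw":0,"hand":28},
    {"delta_pos":[0,0,-1.5],"yaw":0,"hand":28},
    {"delta_pos":[0,0,0],"yaw":0,"hand":28},
    {"delta_pos":[0,0,0],"yaw":0,"hand":28},
  ],
)

```text
clock: 17.93
eef_pos: [604.2, -14.1, 69.3]
eef_rot: [-3.142, 0.0, 2.851]
wrist_force: [-0.4, 0.2, -0.6]
finger_gap: 37.8
```

drive_tool(
  steps=[
    {"delta_pos":[0,0,-1],"yaw":0,"hand":28},
    {"delta_pos":[0,0,-0.7],"yaw":0,"hand":28},
    {"delta_pos":[0,0,0],"yaw":0,"hand":28},
    {"delta_pos":[0,0,0],"yaw":0,"hand":28},
  ],
)

```text
clock: 18.27
eef_pos: [604.2, -14.1, 67.5]
eef_rot: [-3.142, 0.0, 2.851]
wrist_force: [-0.5, 1.3, -2.1]
finger_gap: 37.1
```

drive_tool(
  steps=[
    {"delta_pos":[0,0,-0.5],"yaw":0,"hand":28},
    {"delta_pos":[0,0,0],"yaw":0,"hand":28},
    {"delta_pos":[0,0,0],"yaw":0,"hand":28},
  ],
)

```text
clock: 18.52
eef_pos: [604.3, -14.1, 67.3]
eef_rot: [3.142, 0.0, 2.851]
wrist_force: [-2.4, -0.5, 4.5]
finger_gap: 37.5
```

Contact at 67.3, as expected. Releasing.

drive_tool(
  steps=[
    {"delta_pos":[0,0,0],"yaw":0,"hand":40},
    {"delta_pos":[0,0,0],"yaw":0,"hand":46},
    {"delta_pos":[0,0,0],"yaw":0,"hand":54},
    {"delta_pos":[0,0,0],"yaw":0,"hand":56},
    {"delta_pos":[0,0,0],"yaw":0,"hand":56},
  ],
)

```text
clock: 18.93
eef_pos: [604.2, -14.1, 66.9]
eef_rot: [-3.142, -0.0, 2.851]
wrist_force: [-0.1, 0.3, -0.4]
finger_gap: 56.1
```

drive_tool(
  steps=[
    {"delta_pos":[0,0,15],"yaw":0,"hand":56},
    {"delta_pos":[0,0,35],"yaw":0,"hand":56},
    {"delta_pos":[0,0,35],"yaw":0,"hand":56},
    {"delta_pos":[0,0,0],"yaw":0,"hand":56},
  ],
)

```text
clock: 19.27
eef_pos: [606.6, -14.3, 158.9]
eef_rot: [3.14, 0.009, 2.851]
wrist_force: [0.9, -0.2, 0.7]
finger_gap: 55.8
```

```bash
python3 look.py r38
```

```text
top [158.9 154.9] 729 tip [616.  192.7  98.8] maxz 100.15397561583484
top [196.6 147.9] 74 tip [615.  100.8  66.2] maxz 68.8619978785132
top [110.8 163.5] 1301 tip [619.  309.7  87.8] maxz 90.57861711099565
scene [291.7 170. ] 127 tip [433.4 127.1  72.4] maxz 73.84652738659793
scene [401.4 209.3] 1784 tip [614.4 308.9  87.2] maxz 89.91070817727939
scene [348.1 218.9] 1021 tip [616.7 192.   99.4] maxz 100.85410350565564
scene [244.3 224.9] 694 tip [604.  -13.2 115.9] maxz 117.47167334904861
scene [296.2 227.3] 608 tip [611.2  88.4  79.2] maxz 81.1624362610205
19.3667 [604.6 -14.1 153.1] [ 0.6 -0.4 -0.2] 55.806965172644496
```

View pics/scene_r38.png

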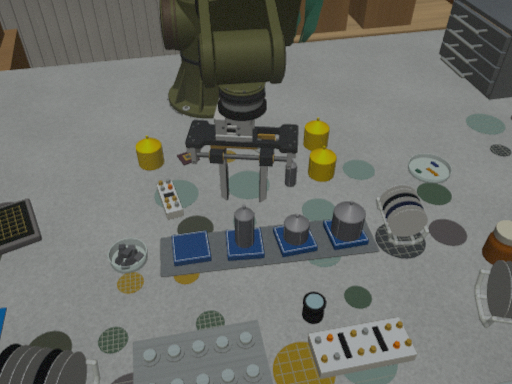

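38 stands on b at (604,-13). Last is the 25 crystal at (433,126.5), with a narrow opening because of the yellow neighbour.

drive_tool(
  steps=[
    {"delta_pos":[-16,13,0],"yaw":0,"hand":44},
    {"delta_pos":[-26,21,0],"yaw":0,"hand":44},
    {"delta_pos":[-30,25,0],"yaw":0,"hand":44},
    {"delta_pos":[-30,25,0],"yaw":0,"hand":44},
    {"delta_pos":[-30,25,0],"yaw":0,"hand":44},
  ],
)

```text
clock: 19.78
eef_pos: [470.0, 95.5, 150.3]
eef_rot: [-3.141, -0.002, 2.85]
wrist_force: [0.9, 0.7, -0.1]
finger_gap: 44.0
```

drive_tool(
  steps=[
    {"delta_pos":[-24,20,0],"yaw":0,"hand":44},
    {"delta_pos":[-15,12,0],"yaw":0,"hand":44},
    {"delta_pos":[0,0,-20],"yaw":0,"hand":44},
    {"delta_pos":[0,0,-10],"yaw":0,"hand":44},
    {"delta_pos":[0,0,0],"yaw":0,"hand":44},
  ],
)

```text
clock: 20.2
eef_pos: [431.9, 126.6, 119.3]
eef_rot: [-3.139, -0.004, 2.851]
wrist_force: [0.3, -1.2, -0.2]
finger_gap: 44.0
```

drive_tool(
  steps=[
    {"delta_pos":[0,0,0],"yaw":0,"hand":44},
    {"delta_pos":[0,0,0],"yaw":0,"hand":44},
  ],
)

```text
clock: 20.37
eef_pos: [433.6, 126.5, 122.0]
eef_rot: [-3.141, -0.0, 2.85]
wrist_force: [0.7, -0.1, 0.0]
finger_gap: 44.4
```

```bash
python3 - <<'E'
from cell import manip
import cv2
from h import *
c=manip.camera('wrist'); cv2.imwrite('pics/w4.png',c['frame'][:,:,::-1])
s=manip.read_state();print(s['eef_pos'],project(c,[[433,126.5,72]]))
E
```

```text
[433.6518824  126.59989002 122.20659343] [[255.09214903 213.65672437]]
```

View pics/w4.png

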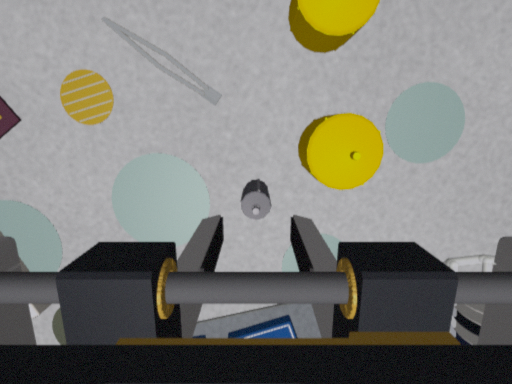

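25's tip is at (256,211), matching the prediction, and the yellow one is clear to the side. Going down and gripping.

drive_tool(
  steps=[
    {"delta_pos":[-0.5,0,-35],"yaw":0,"hand":44},
    {"delta_pos":[0,0,-33],"yaw":0,"hand":44},
    {"delta_pos":[0,0,-20],"yaw":0,"hand":44},
    {"delta_pos":[0,0,0],"yaw":0,"hand":44},
    {"delta_pos":[0,0,0],"yaw":0,"hand":36},
  ],
)

```text
clock: 20.83
eef_pos: [432.9, 126.7, 34.2]
eef_rot: [-3.141, -0.001, 2.85]
wrist_force: [-0.6, 0.8, 1.1]
finger_gap: 40.5
```

drive_tool(
  steps=[
    {"delta_pos":[0,0,0],"yaw":0,"hand":28},
    {"delta_pos":[0,0,0],"yaw":0,"hand":16},
    {"delta_pos":[0,0,0],"yaw":0,"hand":16},
    {"delta_pos":[0,0,0],"yaw":0,"hand":16},
    {"delta_pos":[0,0,0],"yaw":0,"hand":16},
  ],
)

```text
clock: 21.25
eef_pos: [433.7, 127.0, 35.5]
eef_rot: [3.14, 0.003, 2.851]
wrist_force: [-0.8, -0.8, 6.9]
finger_gap: 24.9
```

drive_tool(
  steps=[
    {"delta_pos":[0,0,0],"yaw":0,"hand":16},
    {"delta_pos":[0,0,0],"yaw":0,"hand":16},
    {"delta_pos":[0,0,0],"yaw":0,"hand":16},
  ],
)

```text
clock: 21.5
eef_pos: [433.6, 127.0, 35.5]
eef_rot: [3.14, 0.003, 2.851]
wrist_force: [-0.6, -0.4, 8.8]
finger_gap: 24.4
```

drive_tool(
  steps=[
    {"delta_pos":[0,0,4],"yaw":0,"hand":16},
    {"delta_pos":[0,0,14],"yaw":0,"hand":16},
    {"delta_pos":[0,0,28],"yaw":0,"hand":16},
    {"delta_pos":[4,-12,26],"yaw":0,"hand":16},
    {"delta_pos":[8,-22,5],"yaw":0,"hand":16},
  ],
)

```text
clock: 21.92
eef_pos: [445.9, 93.9, 115.3]
eef_rot: [3.139, 0.005, 2.853]
wrist_force: [1.3, 0.6, -0.6]
finger_gap: 24.1
```

drive_tool(
  steps=[
    {"delta_pos":[14,-30,0],"yaw":0,"hand":16},
    {"delta_pos":[16,-31,0],"yaw":0,"hand":16},
    {"delta_pos":[18,-31,0],"yaw":0,"hand":16},
    {"delta_pos":[20,-31,0],"yaw":0,"hand":16},
    {"delta_pos":[22,-29,0],"yaw":0,"hand":16},
  ],
)

```text
clock: 22.33
eef_pos: [535.2, -61.0, 111.9]
eef_rot: [3.141, 0.001, 2.851]
wrist_force: [0.9, 1.4, -1.1]
finger_gap: 24.7
```

drive_tool(
  steps=[
    {"delta_pos":[24,-26,0],"yaw":0,"hand":16},
    {"delta_pos":[18,-18,0],"yaw":0,"hand":16},
    {"delta_pos":[12,-12,0],"yaw":0,"hand":16},
    {"delta_pos":[4,-4,0],"yaw":0,"hand":16},
    {"delta_pos":[0,0,-12],"yaw":0,"hand":16},
  ],
)

```text
clock: 22.75
eef_pos: [593.9, -119.9, 100.8]
eef_rot: [3.141, 0.004, 2.85]
wrist_force: [0.1, 0.2, -0.3]
finger_gap: 24.2
```

drive_tool(
  steps=[
    {"delta_pos":[0,0,-14],"yaw":0,"hand":16},
    {"delta_pos":[0,0,-8],"yaw":0,"hand":16},
    {"delta_pos":[0,0,0],"yaw":0,"hand":16},
    {"delta_pos":[0,0,0],"yaw":0,"hand":16},
  ],
)

```text
clock: 23.08
eef_pos: [592.2, -118.4, 76.8]
eef_rot: [-3.142, -0.001, 2.852]
wrist_force: [-0.6, -0.1, -1.0]
finger_gap: 24.3
```

drive_tool(
  steps=[
    {"delta_pos":[1.5,-0.5,-10],"yaw":0,"hand":16},
    {"delta_pos":[0,0,-7],"yaw":0,"hand":16},
    {"delta_pos":[0,0,-3],"yaw":0,"hand":16},
    {"delta_pos":[0,0,0],"yaw":0,"hand":16},
    {"delta_pos":[0,0,0],"yaw":0,"hand":16},
  ],
)

```text
clock: 23.5
eef_pos: [594.1, -119.6, 56.8]
eef_rot: [-3.142, -0.0, 2.851]
wrist_force: [-0.5, 0.4, -1.4]
finger_gap: 24.6
```

```bash
python3 -c "
from cell import manip
import cv2
c=manip.camera('scene');cv2.imwrite('pics/s25.png',cv2.resize(c['frame'][140:290,120:400,::-1],None,fx=2.5,fy=2.5))"
```

```text
(no output)
```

View pics/s25.png

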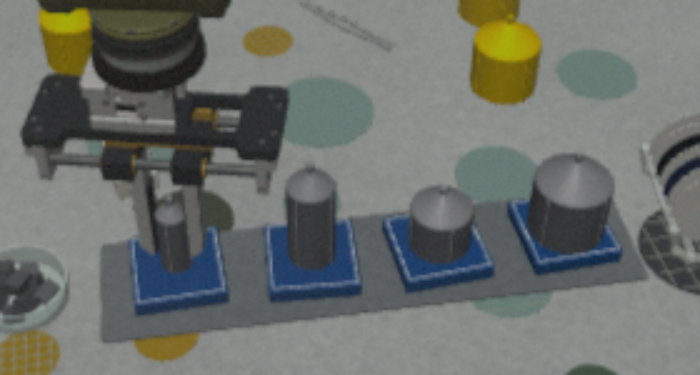

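The crop shows 25 upright between the fingers at (174,235), just above plinth a. The other three are standing on b, c and d. Now the final 2 mm.

drive_tool(
  steps=[
    {"delta_pos":[0,0,-1],"yaw":0,"hand":16},
    {"delta_pos":[0,0,-0.8],"yaw":0,"hand":16},
    {"delta_pos":[0,0,0],"yaw":0,"hand":16},
    {"delta_pos":[0,0,0],"yaw":0,"hand":16},
  ],
)

```text
clock: 23.88
eef_pos: [594.2, -119.6, 55.2]
eef_rot: [3.142, 0.0, 2.851]
wrist_force: [0.6, 0.4, -1.4]
finger_gap: 24.7
```

drive_tool(
  steps=[
    {"delta_pos":[0,0,-0.6],"yaw":0,"hand":16},
    {"delta_pos":[0,0,0],"yaw":0,"hand":16},
    {"delta_pos":[0,0,0],"yaw":0,"hand":16},
  ],
)

```text
clock: 24.13
eef_pos: [594.2, -119.6, 54.6]
eef_rot: [-3.142, 0.0, 2.851]
wrist_force: [-0.7, -0.2, -0.6]
finger_gap: 24.3
```

drive_tool(
  steps=[
    {"delta_pos":[0,0,-0.4],"yaw":0,"hand":16},
    {"delta_pos":[0,0,0],"yaw":0,"hand":16},
    {"delta_pos":[0,0,0],"yaw":0,"hand":16},
  ],
)

```text
clock: 24.38
eef_pos: [594.3, -119.6, 54.5]
eef_rot: [-3.142, 0.0, 2.851]
wrist_force: [-2.8, 0.8, 5.7]
finger_gap: 24.5
```

Contact at 54.5, as expected. Release and retreat.

drive_tool(
  steps=[
    {"delta_pos":[0,0,0],"yaw":0,"hand":27},
    {"delta_pos":[0,0,0],"yaw":0,"hand":33},
    {"delta_pos":[0,0,0],"yaw":0,"hand":42},
    {"delta_pos":[0,0,0],"yaw":0,"hand":46},
    {"delta_pos":[0,0,0],"yaw":0,"hand":46},
  ],
)

```text
clock: 24.8
eef_pos: [594.2, -119.6, 54.0]
eef_rot: [3.142, -0.0, 2.851]
wrist_force: [-0.1, 0.5, -0.2]
finger_gap: 45.5
```

drive_tool(
  steps=[
    {"delta_pos":[0,0,12],"yaw":0,"hand":46},
    {"delta_pos":[0,0,35],"yaw":0,"hand":46},
    {"delta_pos":[0,0,38],"yaw":0,"hand":46},
    {"delta_pos":[0,0,38],"yaw":0,"hand":46},
    {"delta_pos":[0,0,25],"yaw":0,"hand":46},
  ],
)

```text
clock: 25.22
eef_pos: [594.7, -119.7, 207.2]
eef_rot: [3.141, 0.004, 2.851]
wrist_force: [-0.6, 0.3, 1.6]
finger_gap: 46.1
```

drive_tool(
  steps=[
    {"delta_pos":[-40,0,0],"yaw":0,"hand":46},
    {"delta_pos":[-40,0,0],"yaw":0,"hand":46},
    {"delta_pos":[-40,0,0],"yaw":0,"hand":46},
    {"delta_pos":[-40,0,0],"yaw":0,"hand":46},
    {"delta_pos":[-20,0,0],"yaw":0,"hand":46},
  ],
)

```text
clock: 25.63
eef_pos: [410.9, -119.2, 202.8]
eef_rot: [-3.141, 0.0, 2.851]
wrist_force: [0.1, -0.2, 1.1]
finger_gap: 46.2
```

drive_tool(
  steps=[
    {"delta_pos":[0,0,0],"yaw":0,"hand":46},
    {"delta_pos":[0,0,0],"yaw":0,"hand":46},
    {"delta_pos":[0,0,0],"yaw":0,"hand":46},
  ],
)

```text
clock: 25.88
eef_pos: [414.9, -119.7, 202.9]
eef_rot: [-3.142, 0.001, 2.851]
wrist_force: [0.5, -0.4, 0.1]
finger_gap: 45.8
```

```bash
python3 look.py fin; python3 -c "
import cv2
a=cv2.imread('pics/scene_fin.png')[140:300,70:450];b=cv2.imread('pics/top_fin.png')[90:240,70:450]
cv2.imwrite('pics/fin.png',cv2.resize(cv2.vconcat([a[:150],b]),None,fx=1.9,fy=1.9))"
```

```text
top [248.3 142.5] 349 tip [603.2 -13.  115.8] maxz 116.9613713893109
top [293.7 140.5] 164 tip [ 592.4 -118.2   90.6] maxz 92.35104100320734
top [204.7 150.1] 419 tip [611.   89.   79.8] maxz 81.45363788188797
top [159.  154.8] 725 tip [615.8 192.4  98.5] maxz 100.70004648254769
top [110.8 163.6] 1300 tip [616.4 308.   87.4] maxz 90.11480418726262
scene [401.4 209.3] 1788 tip [616.  309.2  87.3] maxz 89.93548383241114
scene [348.1 218.9] 1027 tip [615.4 192.6  97.6] maxz 98.9199909890583
scene [244.3 224.8] 687 tip [603.2 -13.3 115.6] maxz 117.42782799278962
scene [296.2 227.1] 603 tip [611.5  88.   80. ] maxz 81.49996634392664
scene [189.2 232.8] 307 tip [ 593.9 -119.    90.6] maxz 91.9490793517108
25.9833 [ 414.9 -119.6  202.3] [ 0.3 -0.1 -0.2] 45.84922584349308
```

View pics/fin.png

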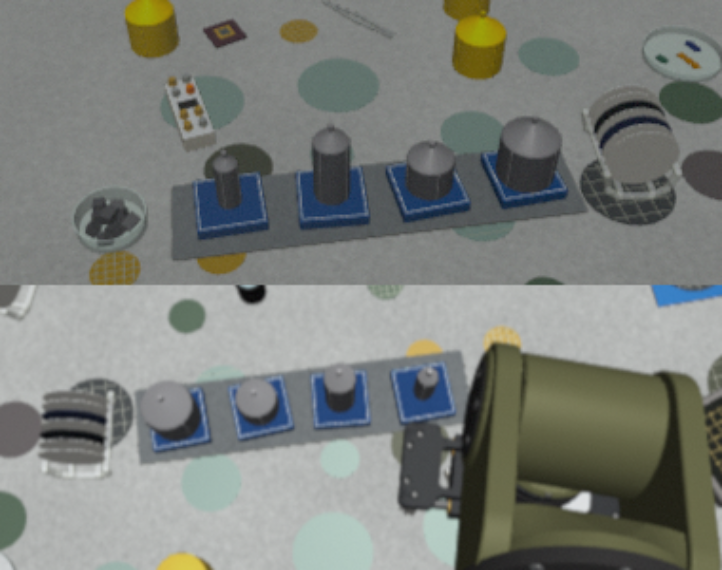

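All four stand upright and centred, in order from the boat. The boat and foam look unmoved, and the arm is clear at z ≈ 200. Handing in.

```bash
python3 -c "
from cell import manip
print(manip.sign_off())"
```

```text
the job is handed in; nothing more can be done
None
```

The display is set out and handed in at about 26 s of the 106 s allowed. Starting at the boat end, the order is 62 mm on plinth d, 50 mm on c, 38 mm on b and 25 mm on a. Each crystal was lowered until the wrist force showed contact, then released.

- **Position:** in the last check, with the scene and top cameras, all four tips were within about 2 mm of their plinth centres in both views (limit 12 mm).
- **Height and tilt:** tip heights matched a foot on the 19 mm plinth top to within about 2 mm. No crystal looked tilted in the pictures.
- **Boat and foam:** the boat's top measured the same place to about 2 mm. I judged the foam block unmoved by eye and did not measure it.
- **Robot:** the arm ended clear of everything, with the force at about zero.

No check failed. The first outline of the plinths, by colour, disagreed by about 10 mm between the two cameras because it took in their side walls. I measured their top faces from depth instead, and those centres agreed to about 1 mm.

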